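# Clamp the bone model in the ratchet bench clamp

## Robot

A 6-joint arm with a two-finger parallel gripper is mounted at the origin on the work surface. World frame = base frame: x ahead of the robot, y to its left, z up, the work surface at z = 0. Lengths are in m, angles in rad, forces in N, time in s.
With the tool pointing down it reaches from about 0.25 to 0.85 m from the base axis. Payload 12.5 kg.
Tool frame: the origin (TCP) lies at the very end of the fingers, on their centre line; the grasp point (between the pads) lies 19 mm behind it; y points along the fingers, z is the direction in which the jaws open and shut, and the axes are right-handed (so a half turn about y gives the same grasp; the last joint's range is limited). The gripper opens to 93 mm and grips with 3 to 60 N. Pads are 15 mm wide; open, the fingers measure 128 mm over their backs; the gripper's body (75 mm by 188 mm) begins 65 mm behind the grasp point.
Start: joints at [-0.085, 0.351, 1.652, -0, 1.139, -0.085], TCP at [0.55, 0, 0.219] pointing down, gripper open.
Joint ranges: [-2.75, 2.75], [-0.79, 2.1], [0.01, 2.65], [-1.57, 4.71], [0.07, 3.14], [-2.87, 2.87]. Speed limits (rad/s): [2.22, 2.22, 2.79, 3.14, 3.14, 3.14].

## Interface

Orientations are given as a rotation vector (axis times angle).
In Python, from workcell import bot, optics gives the robot as it stands.
- The arm moves only by the tool move_arm, never from a script. Its argument "rows" is a list of rows, each an object with "xyz": the shift along the tool's x, y, z in units of 50 mm (1.0 is 50 mm), a list of three; "spin": the turn about the tool's y in units of 10 degrees (1.0 is 10 degrees); "hand": the gripper command: -1 is fully open, 1 is shut, values between are in proportion. A call has 1 to 12 rows; each row shifts and turns the pose as measured when the row begins, along the tool's axes as they then stand; what a row does not reach is not made up. A row lasts 1/8 s, in which the tool goes at most 62.5 mm and 10.7 degrees, less where a joint would pass 70% of its speed; a pose out of reach is approached as far as the arm can. A call is refused whole if a number of a shift passes 1 or a number of a turn 1, either way. A call with a gripper value outside its range is refused whole. The fingers move at their own pace and stop on an object; "force" is the grip in N (left out, the last holds). Time passes only in rows, so rows that do not move let the fingers close. It gives the time, the measured TCP pose, the force and the opening at its end, in the units of the state.
- bot.observe(): the state, without advancing time (a new reading comes with each control period).
- optics.read_camera(name): name is "scene" or "side" or "wrist"; returns a dict with "img" (400x640x3 uint8, red, green, blue), "fx", "fy", "cx", "cy" (pixels), "extrinsics" (4x4, takes a point from world to camera coordinates); the wrist camera has in their place "mount" (4x4, takes a point from camera to tool coordinates, whose origin is the TCP and whose axes are the tool frame's). Camera axes: x right, y down, z forward; pixel columns grow to the right and rows downward; lengths in m; the calibration is good to about 2 mm. A picture is of the moment at which its call begins: read the wrist's pose just before it. There is no depth.
- bot.sign_off(): hands the job in, once; it reports no verdict.
Trained networks look in a picture, given as the dict that the camera call returned (one of the last four; its "shot" number tells which), for a name from the list of things; names that differ only in an ending like _2 or _b are one class to them, and where a whole thing is asked for, a point or a joint stands for the part that bears it (a point fixed in the world has none). Each returns a list of dicts, best first, with "score" (0 to 1); they miss things now and then, are a little off and sometimes report something else, mostly with a low value. They report only what shows in the picture. A call takes as long as a camera call. They do not tell look-alikes from the thing itself.
- optics.silhouettes(thing, picture): "mask" (400x640 bool, what is visible of it).
- optics.mark_of(thing, picture): "xyz" ([x, y, z] in m, in world coordinates, good to about 4 mm: a listed point, or the origin of a listed thing).
The state is a dict: "t": time; "joint_positions": joint angles; "joint_velocities": joint speeds; "tau": joint torques, N m; "tool_pos": TCP position; "ee_rot": TCP orientation; "contact_force": force on the tool from outside, world axes, zero at the start; "torque": the same for the moment, N m; "finger_gap": opening from 0.0 (shut) to 1.0 (fully open).
Only numpy, scipy, OpenCV 4.12 (cv2) and the standard library are available. Lean on these libraries where they do the work, as an engineer would, in place of code of your own. Each camera call takes 0.05 s, during which the arm holds its last target.

## Task

Slide the plaster block that carries the bone model along the table, without lifting it, into the mouth of the bench clamp, square and centred between the jaw pad and the anvil. Then pump the clamp's trigger, never pushing its toothed rod or jaw directly, until the sprung pad presses the block against the anvil with its springs about half compressed; the plaster crushes if the springs are squeezed right home. Finish while still holding the trigger pulled against its spring, and leave the other things on the table where they are.

Things in the scene. Friction and masses are not known exactly. Their poses are not given: they have to be found in the camera images.
- clamp: bench clamp bolted to the table. Origin on the table under the rod (rod axis 30 mm up), rod along its y. Mouth: from the anvil face (y -100 mm; anvil 56 wide in x, 55 high) to the jaw pad, open on the -x side, clear on the table up to a low tie rail at x +61 to +83 (10 high). Housing y +68 to +136, 70 wide; the rod's tail sticks out behind it to y +175
- handle_top (a point): centre of the top of the clamp's fixed upright rubber handle, 195 mm above the table; 36 mm wide along the clamp's x, 20 mm along its y, its grip begins 117 mm above the table. The trigger stands on its mouth (-y) side
- anvil_face (a point): centre of the anvil's flat face, 24 mm above the table; the face looks along the clamp's +y
- pad_face (a point): centre of the flat front face of the sprung black rubber jaw pad (42 wide, 38 high), 24 mm above the table; the face looks along the clamp's -y, to the anvil
- trigger_bar (a point): centre of the trigger's round rubber cross bar: 14 mm diameter, 56 mm long along the clamp's x, about 171 mm above the table, free above and on its mouth (-y) side; it stands 39 mm from the handle's near face when released (bar axis to face). It is pushed towards the handle, along the clamp's +y, and moves 29 mm
- trigger (a joint): trigger angle in rad: 0 released, 0.40 fully pulled to the handle (hinge 100 mm above the table, 72 mm below the bar). A spring returns it (2.5 N at the bar at rest to 5 N fully pulled); moving the rod takes 11 to 21 N at the bar
- jaw (a joint): advance of the toothed rod and jaw in m, 0 to 0.078, growing towards the anvil. Teeth every 6 mm: a full release and full pull of the trigger advances it by 12 to 18 mm, a shorter one by less; the first quarter of a pull may be lost motion; it stays put when the trigger goes back and cannot be wound back
- pad (a joint): compression of the pad's springs in m: 0 free, 0.020 squeezed right home; 0.5 N per mm plus 0.5 N. The springs are seen between the pad and the steel jaw plate behind it
- block_mid (a point): workpiece: white plaster block, 64 mm along its x, 56 along its y, 42 high, about 0.3 kg, with an ivory bone model (57 long along x, 22 thick) set in its top, 58 high in all. The point is the centre of the plaster, 21 above its underside. In the clamp its axes are parallel to the clamp's (56 mm width clamped); it starts on the mouth's open side, turned up to 0.3 rad from that
- cast: bystander: round white plaster disc, 56 diameter, 30 high (mm); origin at the centre of its underside
- spare: bystander: plain small plaster block 44 x 38 x 34, no bone on it (mm); origin at the centre of its underside
- roll: bystander: white tape core ring, 72 diameter, 25 high (mm); origin at the centre of its underside
- pot: bystander: amber jar, 48 diameter, 60 high (mm); origin at the centre of its underside
- bowl: bystander: steel bowl, 110 diameter, 45 high (mm); origin at the centre of its underside
- tray: bystander: open steel tray 100 x 80 x 25 (mm); origin at the centre of its underside
- driver: bystander: hand screwdriver with a grey handle, 150 long, lying (mm); origin at the centre of its underside (of the whole tool as it lies)
Mind the look-alikes: they are no part of the job. Leave any black, pink or yellow look-alike of the part that bears block_mid alone.

How it is judged:
By the outcome, as a careful person would: the job done as asked, in the order asked, and still so for the second after the job is handed in, while the arm keeps its last pose, push and grip.
It also fails if it takes over 72 s, if anything falls off the work surface, if the arm or the gripper's body presses on something with over 40 N, if the wrist force passes 120 N, or if a joint passes its speed limit or range.

## Working session

There is one attempt and no reset: what is moved stays moved. The work goes in short steps, Python scripts to look and compute and a tool call to move; the robot and the scene stay as the last step left them, time stands still between calls to the robot, and variables do not carry over. Pictures are saved under pics/ and viewed, and the job is handed in when it is done.

Besides the shell and the picture viewer there is one more tool, called after "Request:" as a command line: name --argument value ..., lists and objects as JSON in quotes. move_arm: Moves the arm, as the interface text tells. Its arguments: {"type":"object","properties":{"rows":{"type":"array"},"force":{"type":"number"}},"required":["rows"]}

```bash
ls; mkdir -p pics; cat > h.py <<'E'
import numpy as np,cv2
from scipy.spatial.transform import Rotation as R
from workcell import bot, optics
def save(p,n): cv2.imwrite('pics/'+n+'.png',p['img'][:,:,::-1])
def proj(p,X):
    X=np.atleast_2d(X);E=np.array(p['extrinsics']);c=(E[:3,:3]@X.T).T+E[:3,3]
    return np.c_[p['fx']*c[:,0]/c[:,2]+p['cx'],p['fy']*c[:,1]/c[:,2]+p['cy']]
def ray(p,u,v,z):
    E=np.array(p['extrinsics']);o=-E[:3,:3].T@E[:3,3]
    d=E[:3,:3].T@np.array([(u-p['cx'])/p['fx'],(v-p['cy'])/p['fy'],1]);return o+d*(z-o[2])/d[2]
E
python3 - <<'E'
from h import *
s=bot.observe();print(s)
for n in ['scene','side']:
    p=optics.read_camera(n);save(p,n+'0')
    E=np.array(p['extrinsics']);print(n,'cam at',-E[:3,:3].T@E[:3,3])
    for t in ['clamp','handle_top','anvil_face','pad_face','trigger_bar','block_mid','cast','spare','roll','pot','bowl','tray','driver']:
        for m in optics.mark_of(t,p)[:3]: print(n,t,np.round(m['xyz'],4),round(m['score'],2),np.round(proj(p,m['xyz'])[0]))
E
```

```text
pics
{'t': 0.0, 'joint_positions': array([-8.46162210e-02,  3.51215058e-01,  1.65242525e+00, -5.37451514e-05,
        1.13907306e+00, -8.46141484e-02]), 'joint_velocities': array([ 0.00015405, -0.00096313,  0.00029419,  0.00012264, -0.00073758,
       -0.00018265]), 'tau': array([ 1.41757551e-03, -4.97321892e+01, -2.85254824e+01,  6.99741254e-02,
        2.57699919e-02, -1.73020858e-04]), 'tool_pos': array([5.49661158e-01, 3.17967542e-05, 2.18112580e-01]), 'ee_rot': array([-1.21000063,  1.21003164, -1.20862044]), 'contact_force': array([ 0.48910767, -0.65190307, -0.08324457]), 'torque': array([ 0.00367582, -0.00815752,  0.02546325]), 'finger_gap': 1.0002671193015753}
scene cam at [ 1.47163697 -0.11654001  0.8222251 ]
scene clamp [6.595e-01 1.100e-02 5.000e-04] 0.61 [345. 252.]
scene handle_top [0.65   0.1266 0.1945] 0.92 [389. 193.]
scene anvil_face [ 0.6624 -0.0905  0.0243] 0.63 [309. 250.]
scene anvil_face [ 0.6558  0.0129 -0.0017] 0.42 [345. 252.]
scene pad_face [0.6618 0.006  0.0257] 0.65 [343. 246.]
scene trigger_bar [0.6499 0.0812 0.1677] 0.53 [372. 202.]
scene block_mid [ 0.53
[... 930 characters left out ...]
ock_mid [ 0.3088 -0.2223  0.0237] 0.97 [403. 199.]
side block_mid [ 0.5303 -0.0913  0.0173] 0.94 [329. 212.]
side block_mid [ 0.4206 -0.2643  0.0186] 0.83 [373. 183.]
side cast [ 0.5715 -0.2432 -0.0024] 0.62 [329. 182.]
side cast [ 8.052e-01 -7.660e-02 -3.000e-04] 0.28 [250. 199.]
side spare [ 0.7174 -0.2119  0.0026] 0.73 [288. 177.]
side roll [0.6561 0.0114 0.0261] 0.69 [282. 224.]
side roll [0.4845 0.1187 0.0026] 0.58 [324. 271.]
side pot [ 0.8057 -0.0722 -0.002 ] 0.53 [250. 200.]
side bowl [ 0.4146 -0.433   0.0018] 0.95 [383. 156.]
side tray [8.040e-01 1.233e-01 4.000e-04] 0.63 [225. 245.]
side tray [0.6571 0.011  0.0274] 0.5 [282. 224.]
side driver [0.3414 0.3956 0.0016] 0.83 [347. 378.]
```

View pics/scene0.png

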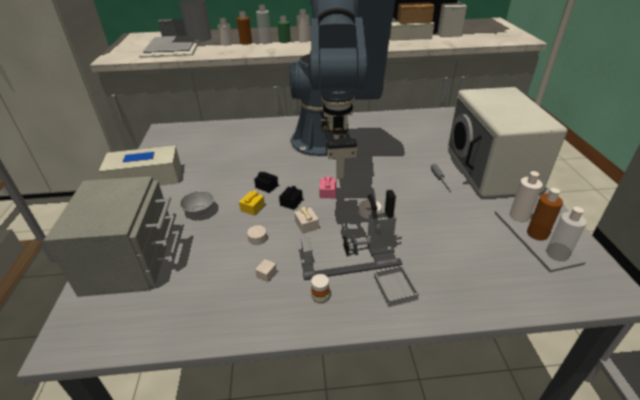

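View pics/side0.png

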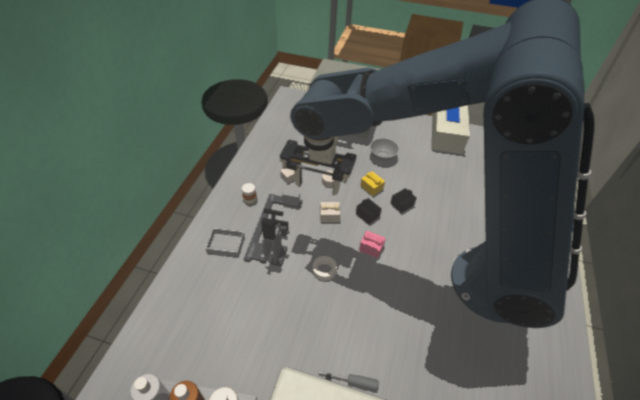

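```bash
python3 - <<'E'
import cv2,numpy as np
a=cv2.imread('pics/scene0.png')[140:320,230:430];b=cv2.imread('pics/side0.png')[150:300,220:420]
cv2.imwrite('pics/c0.png',cv2.resize(a,None,fx=4,fy=3.3,interpolation=2)[:600,:800]);
cv2.imwrite('pics/c1.png',cv2.resize(b,None,fx=4,fy=4,interpolation=2)[:600,:800])
E
```

```text
(no output)
```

View pics/c0.png

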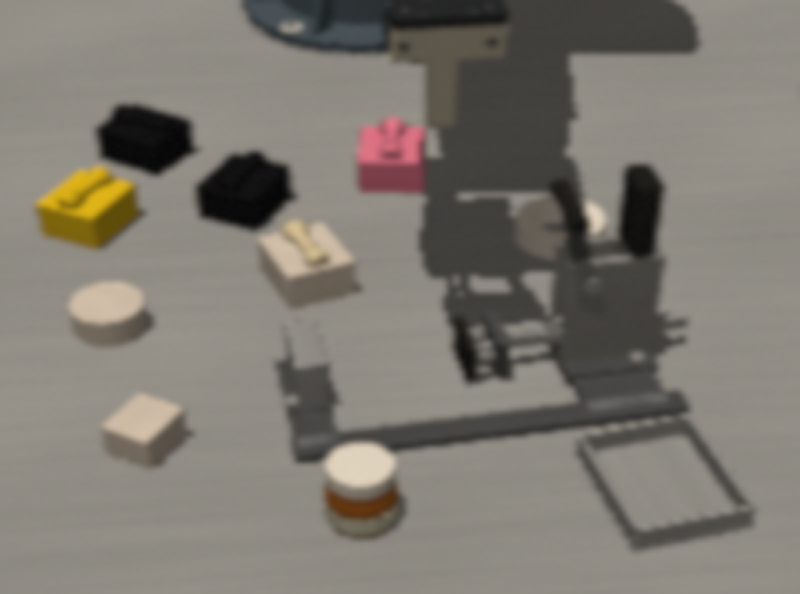

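View pics/c1.png

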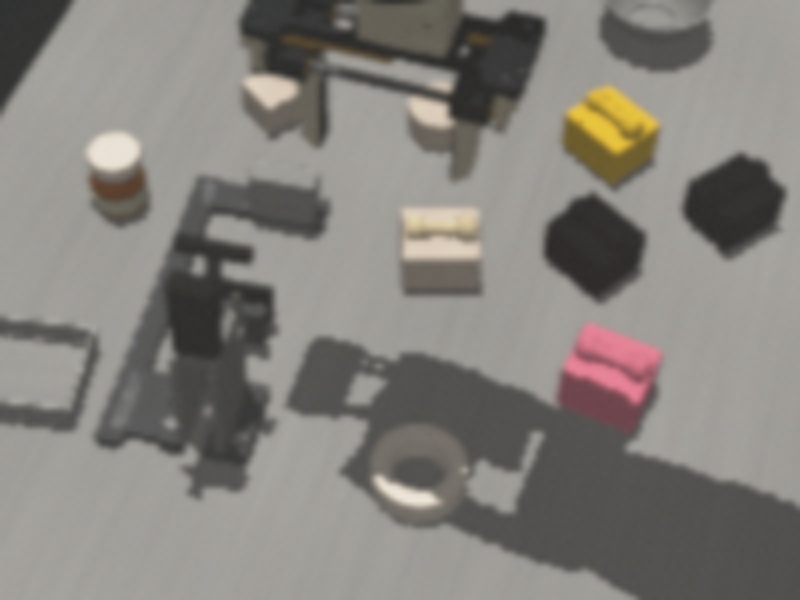

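The scene camera shows these candidates:
- white block with an ivory bone at (306,220)
- pink at (329,188)
- yellow at (252,202)
- black at (266,181) and (291,198)

The only white plaster block with a bone is at (306,220), world about (0.53, -0.09), so that is the workpiece. The plain spare is at (265,270). Next I'll use the wrist camera for a close look and the block's yaw.

```bash
cat >> h.py <<'E'
def wrist():
    s=bot.observe();p=optics.read_camera('wrist')
    T=np.eye(4);T[:3,:3]=R.from_rotvec(s['ee_rot']).as_matrix();T[:3,3]=s['tool_pos']
    q=dict(p);q['extrinsics']=np.linalg.inv(T@np.array(p['mount']));return s,p,q
E
python3 - <<'E'
from h import *
s,p,q=wrist();save(p,'w0');print(np.round(R.from_rotvec(s['ee_rot']).as_matrix(),3));print(np.round(p['mount'],3),p['fx'])
for t in ['anvil_face','pad_face','trigger_bar','handle_top','block_mid']:
    for m in optics.mark_of(t,p)[:3]: print(t,np.round(m['xyz'],4),round(m['score'],2),np.round(proj(q,m['xyz'])[0]))
E
```

```text
[[-0. -0.  1.]
 [-1.  0. -0.]
 [-0. -1. -0.]]
[[-0.001  0.968  0.252 -0.07 ]
 [-0.001 -0.252  0.968 -0.166]
 [ 1.     0.001  0.001  0.001]
 [ 0.     0.     0.     1.   ]] 317.3925327904238
anvil_face [ 0.6652 -0.0877  0.0252] 0.77 [418. 250.]
anvil_face [ 0.533  -0.0904  0.0229] 0.62 [310. 251.]
pad_face [0.6566 0.0046 0.0232] 0.92 [416. 175.]
handle_top [ 0.7143 -0.2137  0.0009] 0.69 [441. 327.]
block_mid [ 0.425  -0.2605  0.0237] 0.95 [232. 367.]
block_mid [ 0.532  -0.0917  0.0212] 0.86 [309. 252.]
block_mid [ 0.3673 -0.0103  0.0203] 0.55 [168. 187.]
```

View pics/w0.png

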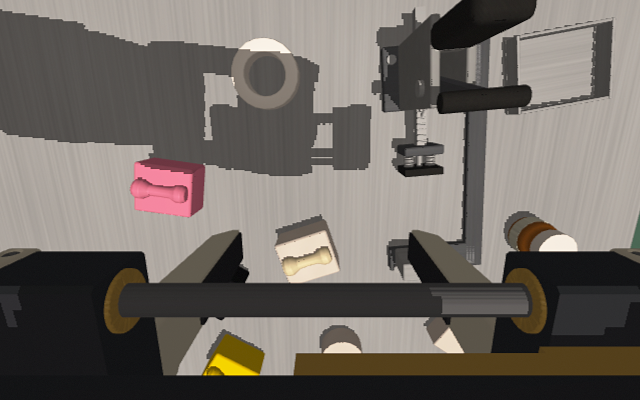

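The wrist view shows the white block with the ivory bone at about (307,255), the pad at about (418,170), and the trigger bar at about (485,98), just in front of the handle. I'll shift so the block and anvil are both in clear view.

Request:
move_arm --rows '[{"xyz":[0.8,-0.3,0.4],"spin":0,"hand":-1},{"xyz":[0.8,-0.3,0.4],"spin":0,"hand":-1},{"xyz":[0.7,-0.3,0],"spin":0,"hand":-1},{"xyz":[0,0,0],"spin":0,"hand":-1}]'

```text
t: 2.2
tool_pos: [0.5911, -0.1179, 0.2646]
ee_rot: [-1.21, 1.208, -1.208]
contact_force: [0.6, -0.2, 0.2]
finger_gap: 0.999
```

```bash
python3 - <<'E'
from h import *
s,p,q=wrist();save(p,'w1');print(s['tool_pos'])
for t in ['anvil_face','pad_face','trigger_bar','handle_top','clamp','block_mid']:
    for m in optics.mark_of(t,p)[:3]: print(t,np.round(m['xyz'],4),round(m['score'],2),np.round(proj(q,m['xyz'])[0]))
for m in optics.silhouettes('block_mid',p)[:4]:
    M=m['mask'].astype(np.uint8);print(m['score'],cv2.boundingRect(M),M.sum())
E
```

```text
[ 0.59111837 -0.1178549   0.26464979]
anvil_face [ 0.661  -0.0886  0.0221] 0.93 [378. 150.]
pad_face [0.6588 0.007  0.0218] 0.78 [380.  70.]
trigger_bar [ 0.5721 -0.2429 -0.0021] 0.46 [311. 253.]
handle_top [ 0.6635 -0.0898  0.0214] 0.39 [380. 151.]
clamp [ 6.626e-01  1.460e-02 -3.000e-04] 0.86 [380.  66.]
block_mid [ 0.5301 -0.0921  0.0223] 0.8 [276. 152.]
block_mid [ 0.31   -0.2184  0.0209] 0.79 [121. 244.]
block_mid [ 0.3671 -0.0113  0.0175] 0.77 [142.  86.]
0.88 (243, 124, 64, 58) 2465
0.71 (102, 53, 76, 58) 3498
0.7 (85, 212, 69, 39) 1767
0.64 (149, 155, 73, 63) 2880
```

View pics/w1.png

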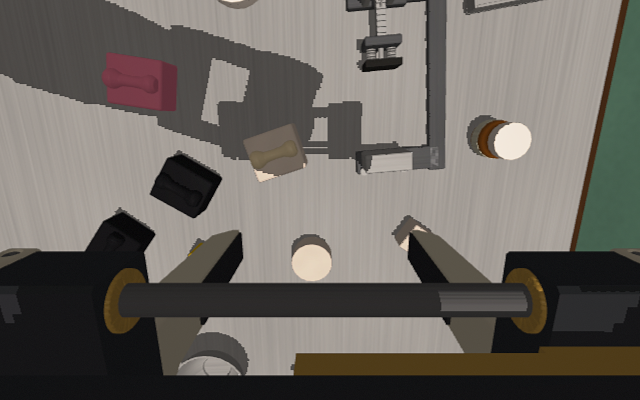

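```bash
cat >> h.py <<'E'
from scipy.optimize import minimize
def boxpts(x,y,yaw,lx,ly,z0,z1):
    c,s_=np.cos(yaw),np.sin(yaw)
    return np.array([[x+c*a*lx/2-s_*b*ly/2,y+s_*a*lx/2+c*b*ly/2,z] for a in(-1,1) for b in(-1,1) for z in(z0,z1)])
def bmask(q,v):
    m=np.zeros((1600,2560),np.uint8)
    for b in [(.064,.056,0,.042),(.055,.018,.042,.056)]:
        P=proj(q,boxpts(*v,*b))*4
        cv2.fillConvexPoly(m,cv2.convexHull(P.astype(np.float32)).astype(int),1)
    return m
def fitblock(q,M,v0):
    Mb=cv2.resize(M.astype(np.uint8),(2560,1600),interpolation=cv2.INTER_LINEAR)
    def f(v):
        m=bmask(q,v);return 1-(m&Mb).sum()/((m|Mb).sum())
    best=None
    for y0 in (-.2,0,.2,.35):
        v=[v0[0],v0[1],y0]
        r=minimize(f,v,method='Nelder-Mead',options=dict(initial_simplex=[v,[v[0]+.006,v[1],v[2]],[v[0],v[1]+.006,v[2]],[v[0],v[1],v[2]+.15]],maxiter=90))
        if best is None or r.fun<best.fun: best=r
    return best
def blockmask(p,q,X):
    u=proj(q,X)[0]
    for m in optics.silhouettes('block_mid',p):
        if m['mask'][int(u[1]),int(u[0])]: return m['mask']
E
python3 - <<'E'
from h import *
s,p,q=wrist()
M=blockmask(p,q,[.531,-.091,.04]);r=fitblock(q,M,[.531,-.091]);print(r.x,r.fun)
im=p['img'][:,:,::-1].copy();print(M.sum())
for b in [(.064,.056,0,.042),(.055,.018,.042,.056)]:
    cv2.polylines(im,[cv2.convexHull(proj(q,boxpts(*r.x,*b)).astype(np.float32)).astype(int)],True,(0,255,0))
im2=cv2.resize(im[0:190,235:475],(800,600*1),interpolation=0);cv2.imwrite('pics/w1c.png',im2)
E
```

```text
[ 0.53103741 -0.09178701  0.32208302] 0.05319278132666194
2449
```

View pics/w1c.png

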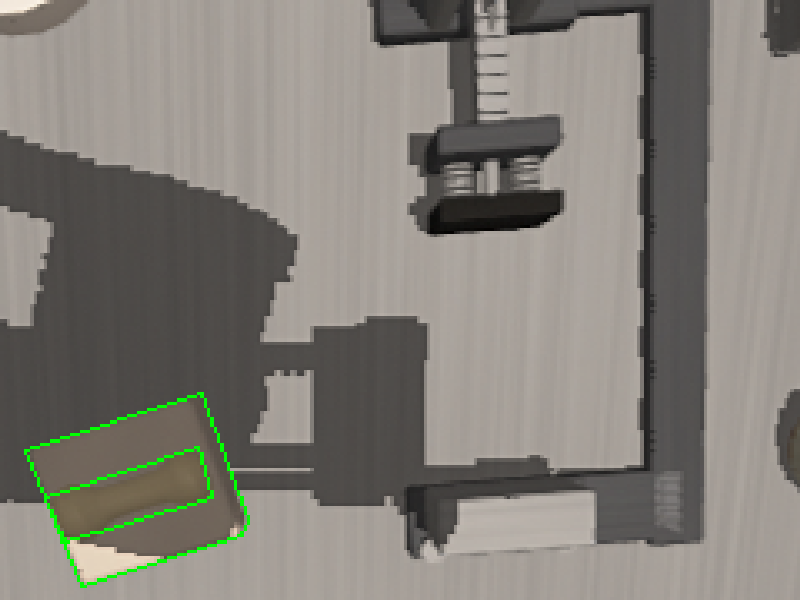

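The overlay fits the block, with a corner at crop pixel (204,393) and a yaw of about 0.32. Next, the clamp yaw from the rail edges.

```bash
python3 - <<'E'
from h import *
s,p,q=wrist()
f=lambda u,v,z:ray(q,235+u*.3,v*.31667,z)
for n,a,b,z in [('inner top?',(651,20),(650,460),.01),('inner bottom',(640,20),(640,460),0.),('outer',(711,20),(704,530),.01)]:
    A,B=f(*a,z),f(*b,z);d=A-B;print(n,A,B,np.arctan2(-d[0],d[1]))
for n,a,b,z in [('anvil top front',(455,497),(595,490),.055),('pad front bottom',(430,235),(545,230),.005),('pad top front',(440,197),(563,191),.043),('plate back top',(440,126),(563,118),.043)]:
    A,B=f(*a,z),f(*b,z);d=B-A;print(n,A,B,np.hypot(*d[:2]),np.arctan2(d[1],d[0]))
E
```

```text
inner top? [0.71506439 0.08148834 0.01      ] [ 0.72910568 -0.08112822  0.01      ] 0.08613234703919402
inner bottom [0.71400813 0.0845041  0.        ] [ 0.72835144 -0.08198664  0.        ] 0.0859385873135214
outer [0.73629529 0.08159451 0.01      ] [ 0.75325261 -0.11020153  0.01      ] 0.0881839976688118
anvil top front [ 0.64665728 -0.0914189   0.055     ] [ 0.69598333 -0.08853538  0.055     ] 0.04941025670284305 0.05839173644579671
pad front bottom [0.64013859 0.00640699 0.005     ] [0.68329465 0.00849365 0.005     ] 0.04320647944302858 0.048313860906378264
pad top front [0.63877084 0.01450693 0.043     ] [0.68040796 0.01671972 0.043     ] 0.04169588525153933 0.05309463105825878
plate back top [0.63787047 0.03776951 0.043     ] [0.67879005 0.04055328 0.043     ] 0.04101415378231204 0.06792563983658995
```

Clamp origin is about (0.6595, 0.0105) with yaw about 0.08. The pad face sits near clamp y -0.003. Now I'll go above the block and match its yaw of 0.32.

Request:
move_arm --rows '[{"xyz":[-0.26,0,-0.6],"spin":0,"hand":-1},{"xyz":[-0.26,0,-0.6],"spin":0,"hand":-1},{"xyz":[0,1,0],"spin":-0.9,"hand":-1},{"xyz":[0,1,0],"spin":-0.9,"hand":-1},{"xyz":[0,0.6,0],"spin":0,"hand":-1},{"xyz":[0,0,0],"spin":0,"hand":-1}]'

```text
t: 3.5
tool_pos: [0.5293, -0.0885, 0.1318]
ee_rot: [-1.347, 0.962, -0.964]
contact_force: [0.4, 0.7, 0.8]
finger_gap: 0.995
```

```bash
cat >> h.py <<'E'
def goal(x,y,z,yaw):
    s=bot.observe();Rm=R.from_rotvec(s['ee_rot']).as_matrix();cy=np.arctan2(Rm[1,2],Rm[0,2])
    d=Rm.T@(np.array([x,y,z])-s['tool_pos'])/.05
    print('t',round(s['t'],2),'pos',np.round(s['tool_pos'],4),'yaw',round(cy,4),'| units',np.round(d,2),'spin',round(-np.degrees(yaw-cy)/10,2),'F',np.round(s['contact_force'],1),'gap',round(s['finger_gap'],3),'tool tilt',np.round(Rm[:,1],3))
def C(x,y,O=(.6595,.0105),a=.08): return np.array([O[0]+np.cos(a)*x-np.sin(a)*y,O[1]+np.sin(a)*x+np.cos(a)*y])
E
python3 - <<'E'
from h import *
goal(.531,-.0918,.012,.322)
E
```

```text
t 3.5 pos [ 0.5293 -0.0885  0.1318] yaw 0.3297 | units [0.07 2.4  0.01] spin 0.04 F [0.4 0.7 0.8] gap 0.995 tool tilt [ 0.001 -0.    -1.   ]
```

Request:
move_arm --rows '[{"xyz":[0.07,0.6,0.01],"spin":0.04,"hand":-1},{"xyz":[0,0.6,0],"spin":0,"hand":-1},{"xyz":[0,0.5,0],"spin":0,"hand":-1},{"xyz":[0,0.5,0],"spin":0,"hand":-1},{"xyz":[0,0.1,0],"spin":0,"hand":-1}]'

```text
t: 4.12
tool_pos: [0.5372, -0.093, 0.0219]
ee_rot: [-1.339, 0.959, -0.979]
contact_force: [0.6, 0.2, 0.0]
finger_gap: 1.002
```

```bash
python3 - <<'E'
from h import *
goal(.531,-.0918,.012,.322)
s,p,q=wrist();save(p,'w2')
E
```

```text
t 4.12 pos [ 0.5372 -0.093   0.0219] yaw 0.3213 | units [-0.06  0.2  -0.11] spin -0.0 F [0.6 0.2 0. ] gap 1.002 tool tilt [ 0.013 -0.003 -1.   ]
```

View pics/w2.png

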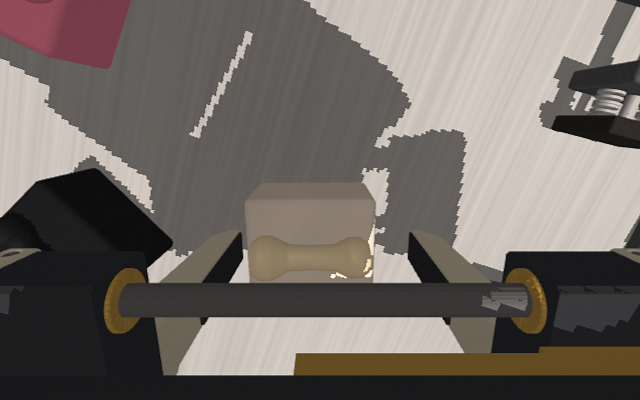

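The block sits between the fingers at about (310,230), aligned with them. Correcting the position and gripping.

Request:
move_arm --rows '[{"xyz":[-0.06,0.18,-0.11],"spin":0,"hand":-1},{"xyz":[0,0,0],"spin":0,"hand":-1},{"xyz":[0,0,0],"spin":0,"hand":-0.2},{"xyz":[0,0,0],"spin":0,"hand":1},{"xyz":[0,0,0],"spin":0,"hand":1},{"xyz":[0,0,0],"spin":0,"hand":1},{"xyz":[0,0,0],"spin":0,"hand":1}]' --force 15

```text
t: 5.05
tool_pos: [0.5329, -0.0924, 0.0159]
ee_rot: [-1.337, 0.954, -0.983]
contact_force: [0.0, 0.4, -0.4]
finger_gap: 0.691
```

```bash
python3 - <<'E'
from h import *
X=C(-.128,-.05);print(X);goal(*X,.012,.08)
X=C(0,-.05);print(X);goal(*X,.012,.08)
E
```

```text
[ 0.53590512 -0.04956917]
t 5.05 pos [ 0.5329 -0.0924  0.0159] yaw 0.3213 | units [-0.79  0.08  0.33] spin 1.38 F [ 0.   0.4 -0.4] gap 0.691 tool tilt [ 0.018 -0.004 -1.   ]
[ 0.66349573 -0.03934009]
t 5.05 pos [ 0.5329 -0.0924  0.0159] yaw 0.3213 | units [-0.18  0.12  2.81] spin 1.38 F [ 0.   0.4 -0.4] gap 0.691 tool tilt [ 0.018 -0.004 -1.   ]
```

Request:
move_arm --rows '[{"xyz":[-0.27,0,0.11],"spin":0,"hand":1},{"xyz":[-0.27,0,0.11],"spin":0,"hand":1},{"xyz":[-0.27,0,0.11],"spin":0,"hand":1},{"xyz":[0,0,0],"spin":0.45,"hand":1},{"xyz":[0,0,0],"spin":0.45,"hand":1},{"xyz":[0,0,0],"spin":0.45,"hand":1},{"xyz":[0,0,0],"spin":0,"hand":1}]'

```text
t: 5.92
tool_pos: [0.5363, -0.0417, 0.016]
ee_rot: [-1.238, 1.132, -1.161]
contact_force: [0.0, -0.5, 0.7]
finger_gap: 0.688
```

```bash
python3 - <<'E'
from h import *
s=bot.observe()
X=C(-.128,-.05);goal(*X,s['tool_pos'][2],.08)
X=C(0,-.05);goal(*X,s['tool_pos'][2],.08)
s,p,q=wrist();save(p,'w3')
E
```

```text
t 5.92 pos [ 0.5363 -0.0417  0.016 ] yaw 0.0829 | units [ 0.16  0.   -0.02] spin 0.02 F [ 0.  -0.5  0.7] gap 0.688 tool tilt [ 0.019 -0.005 -1.   ]
t 5.92 pos [ 0.5363 -0.0417  0.016 ] yaw 0.0829 | units [0.16 0.05 2.54] spin 0.02 F [ 0.  -0.5  0.7] gap 0.688 tool tilt [ 0.019 -0.005 -1.   ]
```

View pics/w3.png

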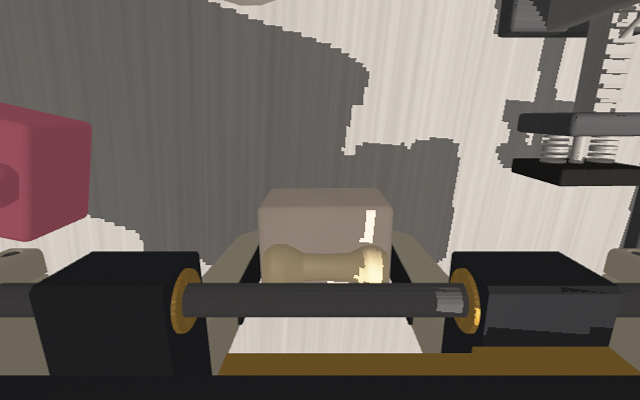

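Request:
move_arm --rows '[{"xyz":[0.15,0,0],"spin":0,"hand":1},{"xyz":[0,0.006,0.25],"spin":0,"hand":1},{"xyz":[0,0.006,0.25],"spin":0,"hand":1},{"xyz":[0,0.006,0.25],"spin":0,"hand":1},{"xyz":[0,0.006,0.25],"spin":0,"hand":1}]'

```text
t: 6.6
tool_pos: [0.5867, -0.0451, 0.0159]
ee_rot: [-1.244, 1.133, -1.153]
contact_force: [-5.2, -0.6, 6.2]
finger_gap: 0.688
```

```bash
python3 - <<'E'
from h import *
X=C(0,-.05);goal(*X,.0155,.08)
s,p,q=wrist();save(p,'w4')
for t in ['pad_face','anvil_face','block_mid']:
    for m in optics.mark_of(t,p)[:3]: print(t,np.round(m['xyz'],4),round(m['score'],2),np.round(proj(q,m['xyz'])[0]))
E
```

```text
t 6.6 pos [ 0.5867 -0.0451  0.0159] yaw 0.0882 | units [0.02 0.03 1.54] spin 0.05 F [-5.2 -0.6  6.2] gap 0.688 tool tilt [ 0.013 -0.004 -1.   ]
pad_face [0.657  0.0066 0.0245] 0.67 [471. 167.]
block_mid [ 0.5907 -0.044   0.0208] 0.74 [330. 247.]
```

View pics/w4.png

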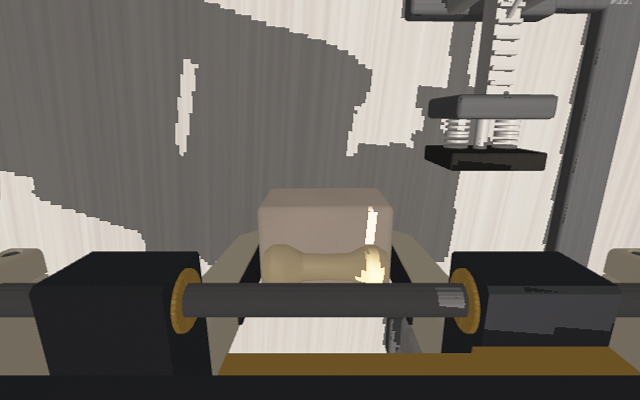

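Request:
move_arm --rows '[{"xyz":[0,0.0,0.25],"spin":0.02,"hand":1},{"xyz":[0,0.003,0.25],"spin":0,"hand":1},{"xyz":[0,0.003,0.25],"spin":0,"hand":1},{"xyz":[0,0.003,0.25],"spin":0,"hand":1},{"xyz":[0,0.003,0.25],"spin":0,"hand":1},{"xyz":[0,0,0.1],"spin":0,"hand":1},{"xyz":[0,0,0],"spin":0,"hand":1}]'

```text
t: 7.68
tool_pos: [0.6551, -0.0392, 0.0159]
ee_rot: [-1.245, 1.138, -1.153]
contact_force: [-0.3, 0.1, 3.1]
finger_gap: 0.687
```

```bash
python3 - <<'E'
from h import *
X=C(0,-.05);goal(*X,.0155,.085)
s,p,q=wrist();save(p,'w5')
for t in ['pad_face','anvil_face','block_mid']:
    for m in optics.mark_of(t,p)[:3]: print(t,np.round(m['xyz'],4),round(m['score'],2),np.round(proj(q,m['xyz'])[0]))
p=optics.read_camera('scene');cv2.imwrite('pics/s5.png',cv2.resize(p['img'][170:320,250:450,::-1],(800,600)))
for t in ['pad_face','anvil_face','block_mid']:
    for m in optics.mark_of(t,p)[:2]: print(t,np.round(m['xyz'],4),round(m['score'],2))
E
```

```text
t 7.67 pos [ 0.6551 -0.0392  0.0159] yaw 0.0852 | units [0.02 0.01 0.17] spin 0.0 F [-0.3  0.1  3.1] gap 0.687 tool tilt [ 0.009 -0.004 -1.   ]
pad_face [0.658  0.0061 0.0196] 0.93 [335. 166.]
anvil_face [ 0.6643 -0.0891  0.0223] 0.67 [331. 330.]
block_mid [ 0.6595 -0.0375  0.0219] 0.74 [331. 247.]
pad_face [0.6576 0.0025 0.0257] 0.54
anvil_face [ 0.6572 -0.0374  0.0271] 0.71
anvil_face [ 0.6607 -0.0927  0.0199] 0.64
block_mid [ 0.3073 -0.2166  0.023 ] 0.84
block_mid [ 0.4075 -0.1365  0.0205] 0.74
```

View pics/w5.png

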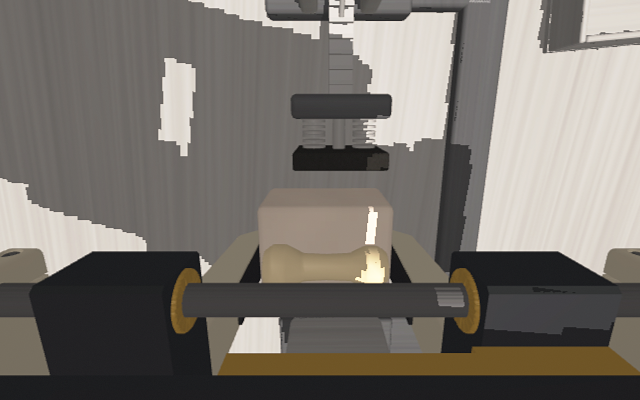

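View pics/s5.png

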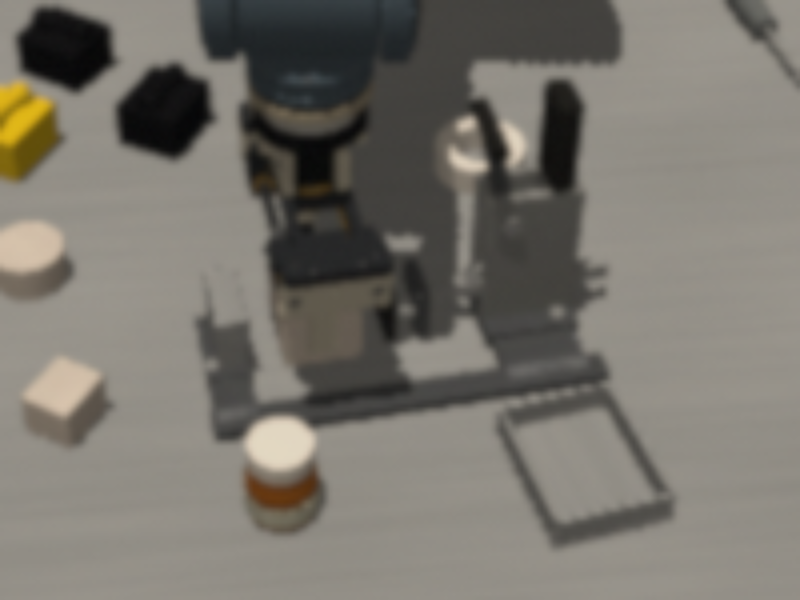

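In the wrist view the pad spans columns 292–389 and the block's top edge spans 259–392. So the pad's centre is about 6.7 mm further along +x, and its edges are parallel to the block. Advancing 0.13 units.

Request:
move_arm --rows '[{"xyz":[0.01,0.0,0.14],"spin":0.0,"hand":1},{"xyz":[0,0,0],"spin":0,"hand":1},{"xyz":[0,0,0],"spin":0,"hand":1}]'

```text
t: 8.45
tool_pos: [0.6618, -0.0391, 0.0158]
ee_rot: [-1.246, 1.139, -1.153]
contact_force: [-2.7, -0.4, 3.7]
finger_gap: 0.687
```

```bash
python3 - <<'E'
from h import *
X=C(0,-.05);goal(*X,.0155,.085)
s,p,q=wrist();save(p,'w6');print(p['cx'])
cv2.imwrite('pics/w6c.png',cv2.resize(p['img'][90:290,210:450,::-1],(720,600),interpolation=0))
E
```

```text
t 8.45 pos [ 0.6618 -0.0391  0.0158] yaw 0.0849 | units [0.01 0.01 0.03] spin -0.0 F [-2.7 -0.4  3.7] gap 0.687 tool tilt [ 0.007 -0.004 -1.   ]
324.9412751079635
```

View pics/w6c.png

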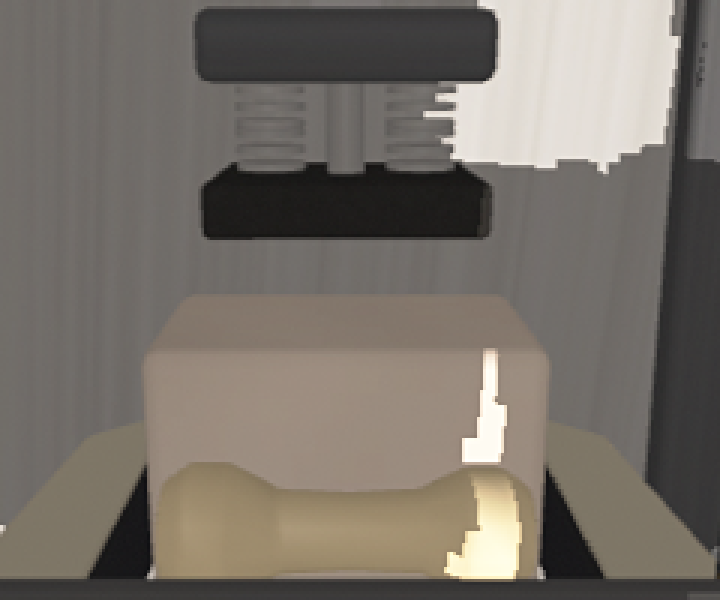

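Pad centre is at crop column 346.5 and block centre at 347, square and aligned. I'll release (partly, to clear the rail) and rise.

Request:
move_arm --rows '[{"xyz":[0,0,0],"spin":0,"hand":-0.7},{"xyz":[0,0,0],"spin":0,"hand":-0.7},{"xyz":[0,0,0],"spin":0,"hand":-0.7},{"xyz":[0,-0.3,0],"spin":0,"hand":-0.7},{"xyz":[0,-0.6,0],"spin":0,"hand":-0.7},{"xyz":[0,-0.9,0],"spin":0,"hand":-0.7},{"xyz":[0,-0.9,0],"spin":0,"hand":-0.7},{"xyz":[0,-0.9,0],"spin":0,"hand":1},{"xyz":[0.5,-0.9,0],"spin":0,"hand":1},{"xyz":[0,0,0],"spin":0,"hand":1}]'

```text
t: 9.75
tool_pos: [0.6618, -0.0636, 0.2548]
ee_rot: [-1.244, 1.136, -1.155]
contact_force: [0.3, -0.3, 0.1]
finger_gap: 0.579
```

```bash
python3 - <<'E'
from h import *
X=C(0,0);goal(*X,.155,.085);print(bot.observe()['joint_positions'])
s,p,q=wrist();save(p,'w7');
for t in ['pad_face','anvil_face','block_mid','trigger_bar','handle_top']:
    for m in optics.mark_of(t,p)[:2]: print(t,np.round(m['xyz'],4),round(m['score'],2),np.round(proj(q,m['xyz'])[0]))
E
```

```text
t 9.75 pos [ 0.6618 -0.0636  0.2548] yaw 0.0854 | units [-1.49  1.99  0.06] spin 0.0 F [ 0.3 -0.3  0.1] gap 0.579 tool tilt [ 0.011 -0.005 -1.   ]
[-0.16462968  0.52847564  1.29091195 -0.00272233  1.31050562 -0.24932137]
pad_face [0.6596 0.0068 0.0201] 0.57 [325. 115.]
anvil_face [ 0.6631 -0.0894  0.0213] 0.58 [321. 192.]
block_mid [ 0.4091 -0.1327  0.0216] 0.88 [124. 209.]
block_mid [ 0.3675 -0.0112  0.0211] 0.88 [ 81. 109.]
trigger_bar [0.6513 0.0821 0.1741] 0.82 [324.   2.]
trigger_bar [ 4.850e-01  1.103e-01 -4.000e-04] 0.65 [185.  12.]
handle_top [ 0.8083 -0.0744 -0.0012] 0.44 [428. 186.]
```

View pics/w7.png

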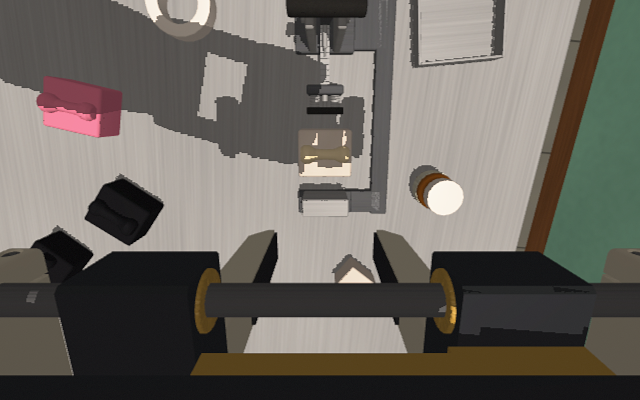

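Request:
move_arm --rows '[{"xyz":[-0.6,0,0.03],"spin":0,"hand":1},{"xyz":[-0.6,0,0.02],"spin":0,"hand":1},{"xyz":[-0.6,0.3,0],"spin":0,"hand":1},{"xyz":[-0.3,0.6,0],"spin":0,"hand":1},{"xyz":[0,0.6,0],"spin":0,"hand":1},{"xyz":[0,0.3,0],"spin":0,"hand":1},{"xyz":[0,0,0],"spin":0,"hand":1}]'

```text
t: 10.92
tool_pos: [0.6507, 0.0482, 0.1501]
ee_rot: [-1.257, 1.148, -1.141]
contact_force: [-0.1, 0.3, -0.1]
finger_gap: 0.004
```

```bash
python3 - <<'E'
from h import *
goal(*C(0,.05),.156,.085)
s,p,q=wrist();save(p,'w8')
E
```

```text
t 10.93 pos [0.6507 0.0482 0.1501] yaw 0.0888 | units [-0.23 -0.12  0.12] spin 0.02 F [-0.1  0.3 -0.1] gap 0.004 tool tilt [-0.007 -0.002 -1.   ]
```

View pics/w8.png

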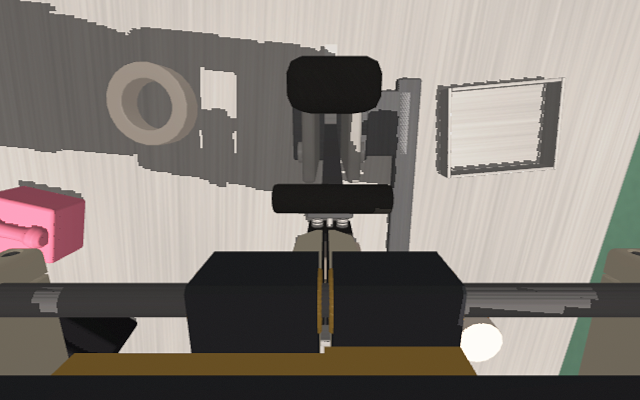

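Bar (column 332) and handle (334) lie just ahead of the closed fingers (326). I'll centre up and approach the bar.

Request:
move_arm --rows '[{"xyz":[-0.15,-0.1,0.1],"spin":0,"hand":1},{"xyz":[-0.15,0,0],"spin":0,"hand":1},{"xyz":[-0.1,0,0],"spin":0,"hand":1},{"xyz":[0,0,0],"spin":0,"hand":1}]'

```text
t: 11.48
tool_pos: [0.6558, 0.0676, 0.1594]
ee_rot: [-1.256, 1.143, -1.147]
contact_force: [1.1, -4.2, -3.0]
finger_gap: 0.002
```

Request:
move_arm --rows '[{"xyz":[-0.15,0,0],"spin":0,"hand":1},{"xyz":[-0.15,0,0],"spin":0,"hand":1}]'

```text
t: 11.72
tool_pos: [0.655, 0.0786, 0.1614]
ee_rot: [-1.261, 1.138, -1.154]
contact_force: [-1.7, -13.2, 3.5]
finger_gap: 0.003
```

Request:
move_arm --rows '[{"xyz":[-0.15,0,0],"spin":0,"hand":1},{"xyz":[-0.15,0,0],"spin":0,"hand":1}]'

```text
t: 11.98
tool_pos: [0.6539, 0.0895, 0.1619]
ee_rot: [-1.266, 1.135, -1.16]
contact_force: [1.8, -12.9, -5.0]
finger_gap: 0.003
```

Request:
move_arm --rows '[{"xyz":[-0.15,0.02,0],"spin":0,"hand":1},{"xyz":[-0.15,0.02,0],"spin":0,"hand":1}]'

```text
t: 12.22
tool_pos: [0.6537, 0.0941, 0.1616]
ee_rot: [-1.28, 1.124, -1.175]
contact_force: [-1.9, -53.9, 8.9]
finger_gap: 0.004
```

```bash
python3 - <<'E'
from h import *
goal(*C(0,.05),.156,.085)
s,p,q=wrist();save(p,'w9')
E
```

```text
t 12.22 pos [0.6537 0.0941 0.1616] yaw 0.0874 | units [ 0.67  0.14 -0.02] spin 0.01 F [ -1.9 -53.9   8.9] gap 0.004 tool tilt [ 0.002 -0.042 -0.999]
```

View pics/w9.png

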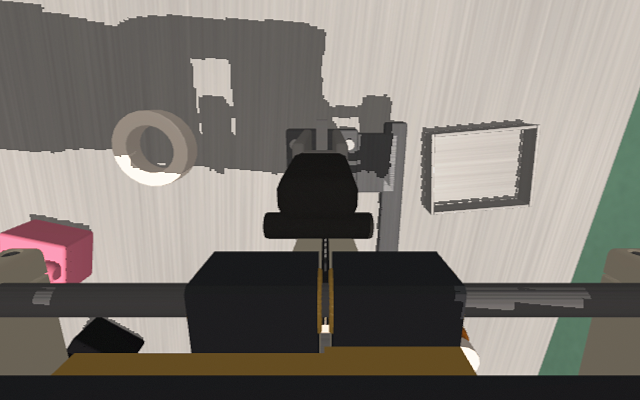

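Request:
move_arm --rows '[{"xyz":[0.4,0,0],"spin":0,"hand":1},{"xyz":[0.5,0,0],"spin":0,"hand":1},{"xyz":[0.7,0,0],"spin":0,"hand":1},{"xyz":[0.7,0,0],"spin":0,"hand":1},{"xyz":[0.7,0,0],"spin":0,"hand":1},{"xyz":[0,0,0],"spin":0,"hand":1}]'

```text
t: 13.02
tool_pos: [0.6678, -0.0601, 0.1712]
ee_rot: [-1.279, 1.12, -1.179]
contact_force: [-0.1, 1.1, 0.5]
finger_gap: 0.003
```

```bash
python3 - <<'E'
from h import *
goal(*C(0,.05),.156,.085)
s,p,q=wrist();save(p,'w10')
for t in ['pad_face','anvil_face','block_mid','trigger_bar']:
    for m in optics.mark_of(t,p)[:2]: print(t,np.round(m['xyz'],4),round(m['score'],2),np.round(proj(q,m['xyz'])[0]))
E
```

```text
t 13.03 pos [ 0.6678 -0.0601  0.1712] yaw 0.0872 | units [-2.43  0.2  -0.04] spin 0.01 F [-0.1  1.1  0.5] gap 0.003 tool tilt [ 0.006 -0.044 -0.999]
pad_face [ 0.6602 -0.0102  0.0204] 0.71 [320. 130.]
anvil_face [ 0.6676 -0.0903  0.0264] 0.72 [320. 211.]
block_mid [ 0.6663 -0.0378  0.0199] 0.83 [324. 159.]
block_mid [ 0.4238 -0.2609  0.0186] 0.73 [103. 327.]
```

View pics/w10.png

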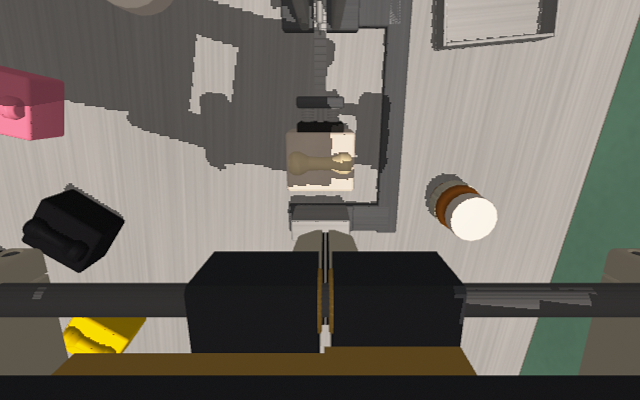

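The view shows the pad at rows 122–131 just touching the block's rear edge, and one pull advanced it about 17 mm. A second full pull.

Request:
move_arm --rows '[{"xyz":[-0.7,0,0],"spin":0,"hand":1},{"xyz":[-0.7,0,0],"spin":0,"hand":1},{"xyz":[-0.7,0.05,0],"spin":0,"hand":1},{"xyz":[-0.25,0,0],"spin":0,"hand":1},{"xyz":[0,0,0],"spin":0,"hand":1}]'

```text
t: 13.9
tool_pos: [0.6561, 0.0658, 0.163]
ee_rot: [-1.282, 1.115, -1.173]
contact_force: [0.5, -3.3, -1.9]
finger_gap: 0.009
```

Request:
move_arm --rows '[{"xyz":[-0.15,0,0],"spin":0,"hand":1},{"xyz":[-0.15,0,0],"spin":0,"hand":1}]'

```text
t: 14.15
tool_pos: [0.6556, 0.0745, 0.1646]
ee_rot: [-1.287, 1.112, -1.181]
contact_force: [-3.1, -16.0, 7.5]
finger_gap: 0.005
```

Request:
move_arm --rows '[{"xyz":[-0.15,0.04,0],"spin":0,"hand":1},{"xyz":[-0.15,0.04,0],"spin":0,"hand":1},{"xyz":[-0.1,0.02,0],"spin":0,"hand":1}]'

```text
t: 14.52
tool_pos: [0.6565, 0.083, 0.1642]
ee_rot: [-1.29, 1.105, -1.197]
contact_force: [-5.0, -14.4, 7.0]
finger_gap: 0.008
```

Request:
move_arm --rows '[{"xyz":[-0.2,0.02,0],"spin":0,"hand":1},{"xyz":[-0.2,0.02,0],"spin":0,"hand":1}]'

```text
t: 14.78
tool_pos: [0.6557, 0.094, 0.1638]
ee_rot: [-1.297, 1.102, -1.208]
contact_force: [-4.0, -42.2, 11.3]
finger_gap: 0.006
```

```bash
python3 - <<'E'
from h import *
goal(*C(0,.08),.160,.085)
E
```

```text
t 14.78 pos [0.6557 0.094  0.1638] yaw 0.0844 | units [ 0.06  0.08 -0.06] spin -0.0 F [ -4.  -42.2  11.3] gap 0.006 tool tilt [ 0.014 -0.077 -0.997]
```

Request:
move_arm --rows '[{"xyz":[0.5,0,0],"spin":0,"hand":1},{"xyz":[0.7,0,0],"spin":0,"hand":1},{"xyz":[0.9,0,0],"spin":0,"hand":1},{"xyz":[0.7,0,0],"spin":0,"hand":1},{"xyz":[0,0,0],"spin":0,"hand":1}]'

```text
t: 15.4
tool_pos: [0.6679, -0.0551, 0.1763]
ee_rot: [-1.295, 1.104, -1.213]
contact_force: [0.0, 0.5, 0.2]
finger_gap: 0.005
```

```bash
python3 - <<'E'
from h import *
goal(*C(0,.05),.156,.085)
s,p,q=wrist();save(p,'w11')
cv2.imwrite('pics/w11c.png',cv2.resize(p['img'][20:240,240:460,::-1],(600,600),interpolation=0))
for t in ['pad_face','anvil_face','block_mid']:
    for m in optics.mark_of(t,p)[:2]: print(t,np.round(m['xyz'],4),round(m['score'],2),np.round(proj(q,m['xyz'])[0]))
E
```

```text
t 15.4 pos [ 0.6679 -0.0551  0.1763] yaw 0.0792 | units [-2.35  0.22 -0.07] spin -0.03 F [0.  0.5 0.2] gap 0.005 tool tilt [ 0.015 -0.078 -0.997]
pad_face [ 0.6616 -0.0282  0.0214] 0.7 [318. 148.]
anvil_face [ 0.6619 -0.0912  0.0225] 0.71 [314. 208.]
block_mid [ 0.6672 -0.0567  0.024 ] 0.77 [321. 177.]
block_mid [ 0.3689 -0.0106  0.0189] 0.76 [ 12. 105.]
```

View pics/w11c.png

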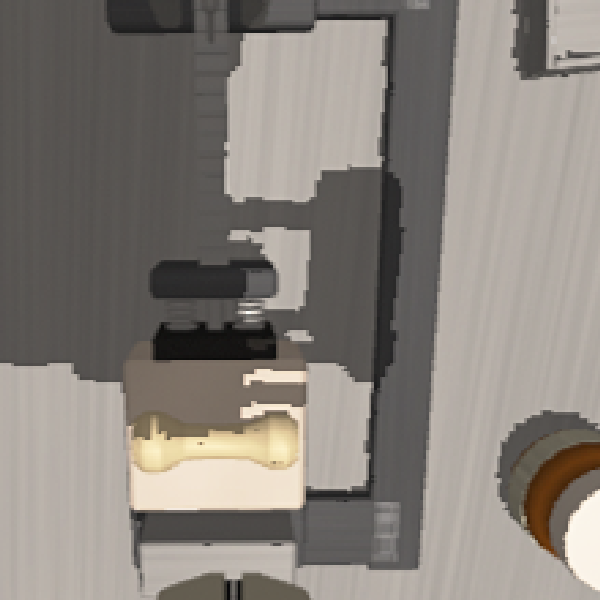

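The pad (crop rows 322–358) has pushed the block to within a few mm of the anvil, and the springs are barely compressed. The jaw is at about 36 mm, with roughly 12–14 mm left to go. I'll make a partial pull of about a third to calibrate.

Request:
move_arm --rows '[{"xyz":[-0.7,0,0],"spin":0,"hand":1},{"xyz":[-0.7,0,0],"spin":0,"hand":1},{"xyz":[-0.7,0.05,0],"spin":0,"hand":1},{"xyz":[-0.2,0,0],"spin":0,"hand":1}]'

```text
t: 16.1
tool_pos: [0.6576, 0.0682, 0.1643]
ee_rot: [-1.299, 1.098, -1.208]
contact_force: [-2.7, -17.8, 9.8]
finger_gap: 0.004
```

Request:
move_arm --rows '[{"xyz":[-0.2,0.02,0],"spin":0,"hand":1}]'

```text
t: 16.23
tool_pos: [0.6578, 0.0761, 0.1648]
ee_rot: [-1.301, 1.093, -1.212]
contact_force: [-0.0, -17.9, 16.2]
finger_gap: 0.004
```

Request:
move_arm --rows '[{"xyz":[0.6,0,0],"spin":0,"hand":1},{"xyz":[0.9,0,0],"spin":0,"hand":1},{"xyz":[0.8,0,0],"spin":0,"hand":1},{"xyz":[0,0,0],"spin":0,"hand":1}]'

```text
t: 16.73
tool_pos: [0.6686, -0.0401, 0.1761]
ee_rot: [-1.302, 1.088, -1.211]
contact_force: [0.5, 0.4, -1.2]
finger_gap: 0.004
```

```bash
python3 - <<'E'
from h import *
goal(*C(0,.05),.156,.085)
s,p,q=wrist();save(p,'w12')
cv2.imwrite('pics/w12c.png',cv2.resize(p['img'][60:240,230:410,::-1],(600,600),interpolation=0))
for t in ['pad_face','anvil_face','block_mid']:
    for m in optics.mark_of(t,p)[:2]: print(t,np.round(m['xyz'],4),round(m['score'],2),np.round(proj(q,m['xyz'])[0]))
E
```

```text
t 16.73 pos [ 0.6686 -0.0401  0.1761] yaw 0.0922 | units [-2.05  0.23 -0.08] spin 0.04 F [ 0.5  0.4 -1.2] gap 0.004 tool tilt [ 0.02  -0.085 -0.996]
pad_face [ 0.6636 -0.0336  0.0229] 0.7 [317. 167.]
anvil_face [ 0.6648 -0.0907  0.0247] 0.77 [314. 220.]
anvil_face [0.8052 0.1173 0.0013] 0.37 [482.  18.]
block_mid [ 0.4099 -0.1331  0.0228] 0.74 [ 75. 236.]
block_mid [ 0.3668 -0.008   0.022 ] 0.71 [  7. 113.]
```

View pics/w12c.png

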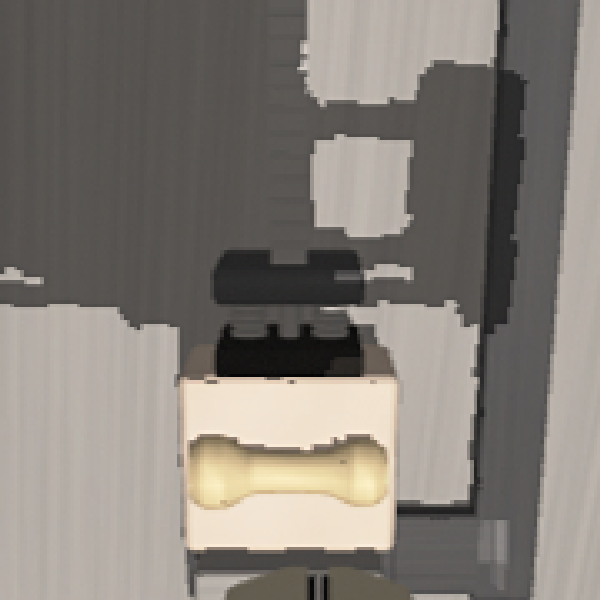

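```bash
python3 - <<'E'
from h import *
s,p,q=wrist()
def cy(P,a=.085,O=(.6595,.0105)): 
    d=P[:2]-np.array(O);return round(1000*float(-np.sin(a)*d[0]+np.cos(a)*d[1]),1)
f=lambda u,v,z:cy(ray(q,230+u*.3,60+v*.3,z))
for z in(.042,.045):print(z,'plate front',f(289,303,z),'pad back',f(289,326,z),'pad front/blk back',f(289,378,z),'blk front',f(289,549,z), 'plate back',f(289,265,z))
# w6 pose free state
R6=R.from_rotvec([-1.246,1.139,-1.153]).as_matrix();T=np.eye(4);T[:3,:3]=R6;T[:3,3]=[.6618,-.0391,.0158]
q6=dict(p);q6['extrinsics']=np.linalg.inv(T@np.array(p['mount']))
g=lambda u,v,z:cy(ray(q6,210+u/3,90+v/3,z))
for z in(.042,.045):print(z,'plate front',g(346,82,z),'pad back',g(346,164,z),'pad front top',g(346,185,z),'padfront bottom',g(346,239,.005),'blk back',g(346,352,z),'plate back',g(346,10,z))
E
```

```text
0.042 plate front -20.2 pad back -26.7 pad front/blk back -41.8 blk front -95.1 plate back -9.7
0.045 plate front -19.7 pad back -26.1 pad front/blk back -41.0 blk front -93.8 plate back -9.2
0.042 plate front 19.8 pad back 8.3 pad front top 5.2 padfront bottom -8.9 blk back -20.1 plate back 29.5
0.045 plate front 19.8 pad back 8.5 pad front top 5.6 padfront bottom -8.9 blk back -19.3 plate back 29.3
```

The block is centred on the pad (both at crop column 289), and a gap of about 3 mm to the anvil remains. To watch the springs while holding, I'll turn the tool 90°, which puts the camera to the side of the mouth.

Request:
move_arm --rows '[{"xyz":[0,0,0],"spin":-1,"hand":1},{"xyz":[0,0,0],"spin":-1,"hand":1},{"xyz":[0,0,0],"spin":-1,"hand":1},{"xyz":[0,0,0],"spin":-1,"hand":1},{"xyz":[0,0,0],"spin":-1,"hand":1},{"xyz":[0,0,0],"spin":-1,"hand":1},{"xyz":[0,0,0],"spin":-1,"hand":1},{"xyz":[0,0,0],"spin":-1,"hand":1},{"xyz":[0,0,0],"spin":-1,"hand":1},{"xyz":[0,0,0],"spin":0,"hand":1}]'

```text
t: 18.23
tool_pos: [0.6677, -0.0252, 0.1747]
ee_rot: [-1.652, -0.135, 0.117]
contact_force: [0.1, 0.5, 0.3]
finger_gap: 0.007
```

```bash
python3 - <<'E'
from h import *
goal(*C(0,.035),.16,.085+np.pi/2)
s,p,q=wrist();save(p,'w13')
E
```

```text
t 18.23 pos [ 0.6677 -0.0252  0.1747] yaw 1.7293 | units [0.01 0.17 1.45] spin 0.42 F [0.1 0.5 0.3] gap 0.007 tool tilt [ 0.018 -0.083 -0.996]
```

View pics/w13.png

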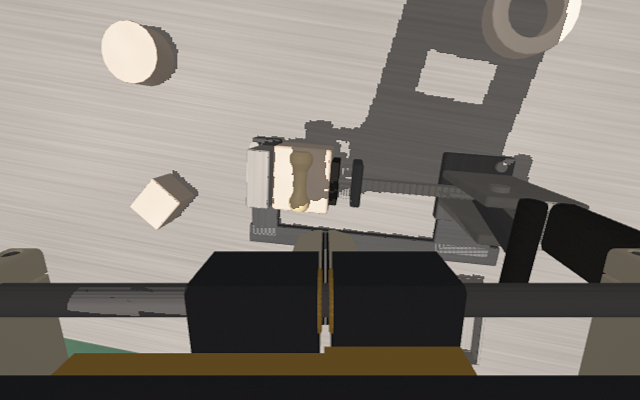

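This view is excellent: anvil at columns 247–270, block 272–332, pad 331–340, plate 351–362, and the trigger at the right. I'll correct the yaw, approach, and look again before pushing.

Request:
move_arm --rows '[{"xyz":[0,0.1,0],"spin":0.42,"hand":1},{"xyz":[0,0.07,0.4],"spin":0,"hand":1},{"xyz":[0,0,0.4],"spin":0,"hand":1},{"xyz":[0,0,0.4],"spin":0,"hand":1},{"xyz":[0,0,0],"spin":0,"hand":1}]'

```text
t: 18.9
tool_pos: [0.6627, 0.0405, 0.1606]
ee_rot: [-1.653, -0.073, 0.049]
contact_force: [-1.0, 0.5, -0.3]
finger_gap: 0.005
```

```bash
python3 - <<'E'
from h import *
goal(*C(0,.045),.16,.085+np.pi/2)
s,p,q=wrist();save(p,'w14');cv2.imwrite('pics/w14c.png',cv2.resize(p['img'][120:240,120:360,::-1],(800,400),interpolation=0))
E
```

```text
t 18.9 pos [0.6627 0.0405 0.1606] yaw 1.6468 | units [-0.11 -0.01  0.31] spin -0.05 F [-1.   0.5 -0.3] gap 0.005 tool tilt [ 0.018 -0.083 -0.996]
```

View pics/w14.png

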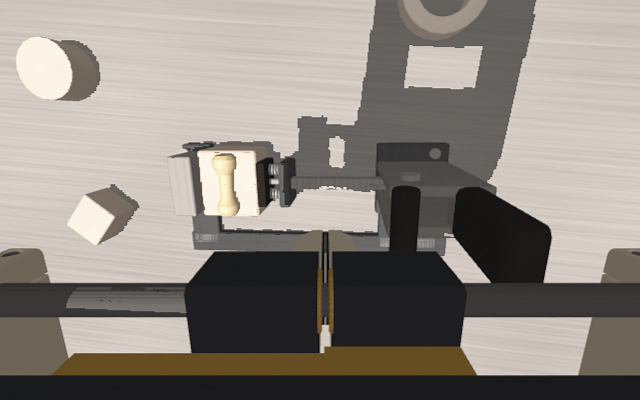

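View pics/w14c.png

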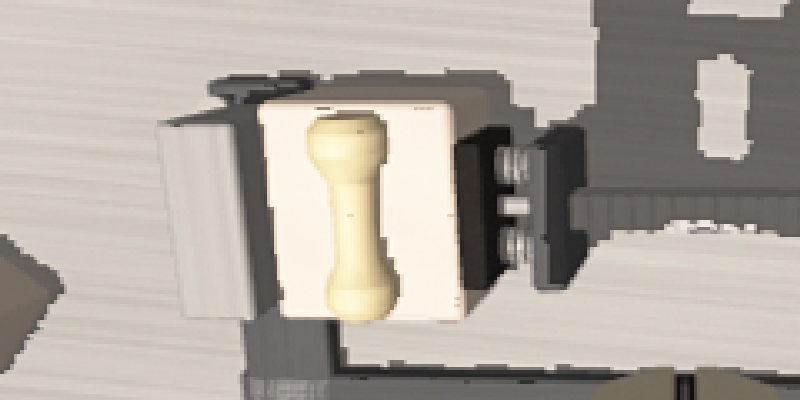

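Request:
move_arm --rows '[{"xyz":[-0.11,0.02,0.22],"spin":0,"hand":1},{"xyz":[0,0,0],"spin":0,"hand":1}]'

```text
t: 19.2
tool_pos: [0.6562, 0.0502, 0.1588]
ee_rot: [-1.654, -0.072, 0.047]
contact_force: [0.0, 0.6, 0.6]
finger_gap: 0.005
```

Request:
move_arm --rows '[{"xyz":[0,0.01,0.2],"spin":0,"hand":1}]'

```text
t: 19.32
tool_pos: [0.6557, 0.0596, 0.1577]
ee_rot: [-1.654, -0.072, 0.046]
contact_force: [0.6, -3.9, 3.8]
finger_gap: 0.008
```

```bash
python3 - <<'E'
from h import *
goal(*C(0,.045),.16,.085+np.pi/2)
s,p,q=wrist();save(p,'w15')
cv2.imwrite('pics/w15c.png',cv2.resize(p['img'][120:240,80:320,::-1],(800,400),interpolation=0))
E
```

```text
t 19.32 pos [0.6557 0.0596 0.1577] yaw 1.6445 | units [-0.   -0.04 -0.09] spin -0.06 F [ 0.6 -3.9  3.8] gap 0.008 tool tilt [ 0.019 -0.084 -0.996]
```

View pics/w15c.png

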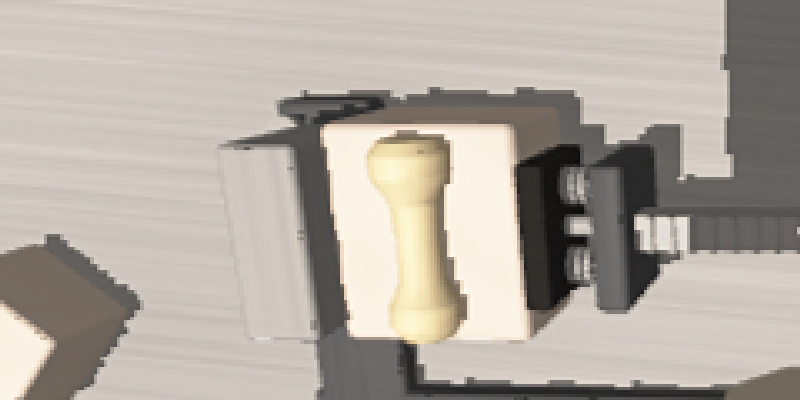

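Request:
move_arm --rows '[{"xyz":[0,0,0.2],"spin":0,"hand":1}]'

```text
t: 19.5
tool_pos: [0.6556, 0.0679, 0.1587]
ee_rot: [-1.659, -0.074, 0.045]
contact_force: [-3.3, -18.7, 18.1]
finger_gap: 0.007
```

```bash
python3 - <<'E'
from h import *
goal(*C(0,.045),.16,.085+np.pi/2)
s,p,q=wrist();save(p,'w16')
cv2.imwrite('pics/w16c.png',cv2.resize(p['img'][120:240,60:300,::-1],(800,400),interpolation=0))
E
```

```text
t 19.5 pos [0.6556 0.0679 0.1587] yaw 1.6449 | units [-0.01 -0.   -0.25] spin -0.06 F [ -3.3 -18.7  18.1] gap 0.007 tool tilt [ 0.021 -0.089 -0.996]
```

View pics/w16c.png

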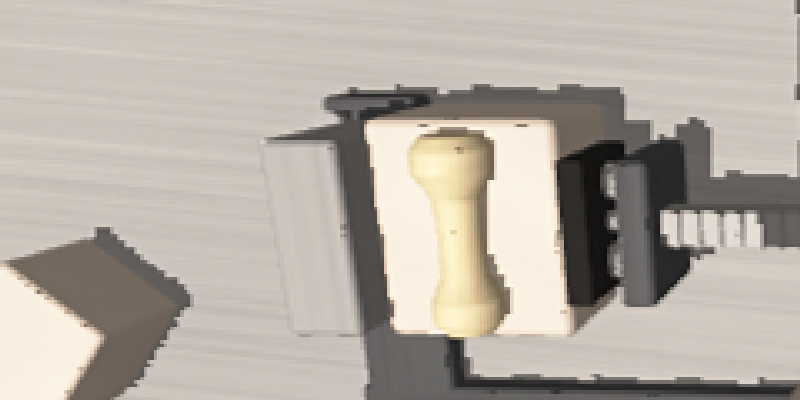

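```bash
cat >> h.py <<'E'
def cyx(P,a=.085,O=(.6595,.0105)):
    d=P[:2]-np.array(O);return np.round(1000*np.array([np.cos(a)*d[0]+np.sin(a)*d[1],-np.sin(a)*d[0]+np.cos(a)*d[1]]),1)
def wq(p,pos,rv):
    T=np.eye(4);T[:3,:3]=R.from_rotvec(rv).as_matrix();T[:3,3]=pos
    q=dict(p);q['extrinsics']=np.linalg.inv(T@np.array(p['mount']));return q
E
python3 - <<'E'
from h import *
s,p,q=wrist()
def rep(n,q,x0,pts,sc=.3):
    print(n,{k:tuple(cyx(ray(q,x0+u*sc,120+v*sc,z))) for k,(u,v,z) in pts.items()})
q14=wq(p,[.6627,.0405,.1606],[-1.653,-.073,.049]);q15=wq(p,[.6557,.0596,.1577],[-1.654,-.072,.046])
# mid-height of x=0 line taken at crop row of rod
rep('14',q14,120,{'anv':(250,215,.055),'blkF':(270,215,.042),'blkB':(459,215,.042),'padF':(458,215,.043),'plF':(531,205,.043),'plB':(545,205,.043)})
rep('15',q15,80,{'anv':(305,235,.055),'blkF':(335,235,.042),'blkB':(520,235,.042),'padF':(520,235,.043),'plF':(593,235,.043),'plB':(622,235,.043)})
rep('16',q,60,{'anv':(345,230,.055),'blkF':(377,230,.042),'blkB':(562,230,.042),'padF':(562,230,.043),'plF':(620,230,.043),'plB':(653,230,.043)})
E
```

```text
14 {'anv': (np.float64(-2.7), np.float64(-97.5)), 'blkF': (np.float64(0.2), np.float64(-98.3)), 'blkB': (np.float64(-0.4), np.float64(-43.4)), 'padF': (np.float64(-0.6), np.float64(-43.3)), 'plF': (np.float64(-3.7), np.float64(-22.5)), 'plB': (np.float64(-3.7), np.float64(-18.6))}
15 {'anv': (np.float64(-3.1), np.float64(-99.4)), 'blkF': (np.float64(0.0), np.float64(-98.3)), 'blkB': (np.float64(-0.5), np.float64(-44.1)), 'padF': (np.float64(-0.8), np.float64(-43.7)), 'plF': (np.float64(-1.0), np.float64(-22.8)), 'plB': (np.float64(-1.1), np.float64(-14.6))}
16 {'anv': (np.float64(-2.9), np.float64(-98.8)), 'blkF': (np.float64(0.3), np.float64(-97.5)), 'blkB': (np.float64(-0.4), np.float64(-42.6)), 'padF': (np.float64(-0.6), np.float64(-42.2)), 'plF': (np.float64(-0.8), np.float64(-25.5)), 'plB': (np.float64(-1.0), np.float64(-16.0))}
```

```bash
python3 - <<'E'
from h import *
s,p,q=wrist()
q6=wq(p,[.6618,-.0391,.0158],[-1.246,1.139,-1.153])
g=lambda u,v,z:cyx(ray(q6,210+u/3,90+v/3,z))
print('w6 plF',g(346,82,.043),'padBtop',g(346,185,.043),'padF',g(346,238,.043),'plB',g(346,9,.043), 'cam',-q6['extrinsics'][:3,:3].T@q6['extrinsics'][:3,3])
q4=wq(p,[.5867,-.0451,.0159],[-1.244,1.133,-1.153])
im=cv2.imread('pics/w4.png');cv2.imwrite('pics/w4c.png',cv2.resize(im[80:180,400:600],(800,400),interpolation=0))
im=cv2.imread('pics/w7.png');cv2.imwrite('pics/w7c.png',cv2.resize(im[70:220,260:400],(560,600),interpolation=0))
E
```

```text
w6 plF [-2.1 18.5] padBtop [-2.1  4.1] padF [-2.1 -3.6] plB [-2.1 28.3] cam [0.65462353 0.02957014 0.18166643]
```

View pics/w7c.png

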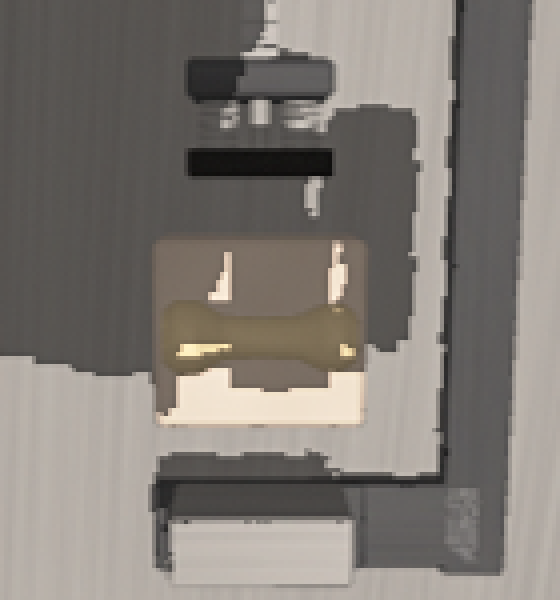

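Plate-to-pad-front distance is about 22.4 mm free and 16.7 mm now, so compression is about 5.7 mm with the block on the anvil. I need about 4 mm more, so I'll continue the same pull.

Request:
move_arm --rows '[{"xyz":[0,0.01,0.16],"spin":0,"hand":1}]'

```text
t: 19.77
tool_pos: [0.6555, 0.0738, 0.1592]
ee_rot: [-1.663, -0.074, 0.044]
contact_force: [-7.2, -18.7, 15.5]
finger_gap: 0.007
```

```bash
python3 - <<'E'
from h import *
goal(*C(0,.045),.16,.085+np.pi/2)
s,p,q=wrist();save(p,'w17');print(s['tool_pos'],s['ee_rot'])
cv2.imwrite('pics/w17c.png',cv2.resize(p['img'][120:240,60:300,::-1],(800,400),interpolation=0))
E
```

```text
t 19.77 pos [0.6555 0.0738 0.1592] yaw 1.6444 | units [-0.02  0.02 -0.37] spin -0.07 F [ -7.2 -18.7  15.5] gap 0.007 tool tilt [ 0.023 -0.092 -0.996]
[0.65553009 0.07378616 0.15915767] [-1.66280824 -0.07436913  0.0438218 ]
```

View pics/w17c.png

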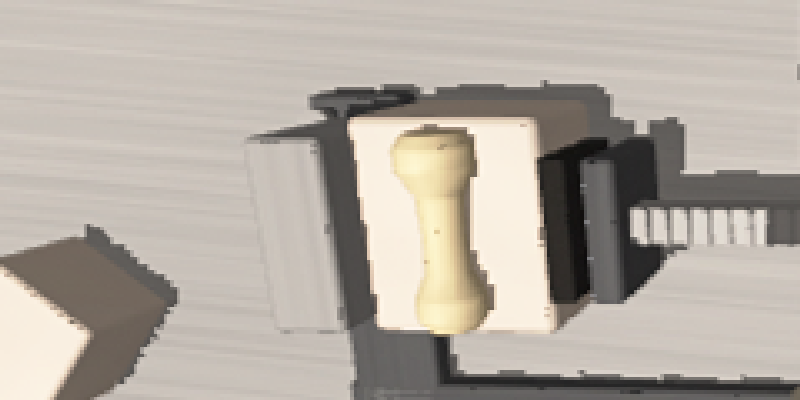

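```bash
python3 - <<'E'
from h import *
for i in range(4):
    s,p,q=wrist();print(s['t'],s['tool_pos'],np.round(s['contact_force'],1))
f=lambda u,v,z:cyx(ray(q,60+u*.3,120+v*.3,z))
print(f(545,228,.043),f(590,228,.043),f(362,228,.042))
save(p,'w18');cv2.imwrite('pics/w18c.png',cv2.resize(p['img'][120:240,60:300,::-1],(800,400),interpolation=0))
E
```

```text
19.825 [0.65557443 0.07468447 0.15917571] [ -2.2 -16.8  11.3]
19.875 [0.65567729 0.07456944 0.15913126] [ -4.  -14.7  12.6]
19.925 [0.65567373 0.07449121 0.15913495] [ -4.7 -14.9  12. ]
19.975 [0.65564345 0.07446707 0.15911023] [ -4.5 -14.5  12.2]
[ -0.5 -42.6] [ -0.7 -29.5] [  0.4 -97.7]
```

View pics/w18c.png

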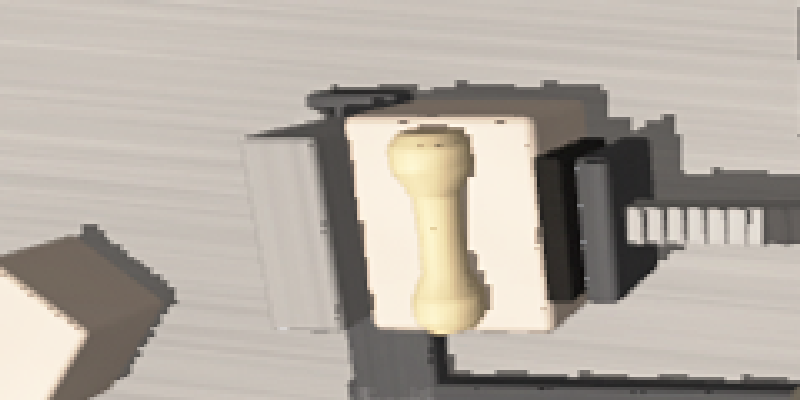

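```bash
python3 - <<'E'
from h import *
p=optics.read_camera('scene');cv2.imwrite('pics/s18.png',cv2.resize(p['img'][150:320,180:460,::-1],(800,486)))
for t in ['cast','spare','roll','pot','bowl','tray','driver']:
    for m in optics.mark_of(t,p)[:1]: print(t,np.round(m['xyz'],4),round(m['score'],2))
s=bot.observe();print(s['t'],s['tool_pos'],s['contact_force'])
E
```

```text
cast [ 0.5753 -0.2426  0.0031] 0.53
spare [ 7.150e-01 -2.162e-01  6.000e-04] 0.92
roll [0.4883 0.1139 0.0019] 0.68
pot [ 0.8082 -0.076  -0.003 ] 0.78
bowl [ 4.187e-01 -4.365e-01 -3.000e-04] 0.79
tray [ 8.058e-01  1.183e-01 -2.000e-04] 0.96
driver [0.3392 0.3943 0.0009] 0.65
20.425 [0.65565781 0.07435449 0.15908404] [ -4.66942042 -14.12894004  12.39114597]
```

View pics/s18.png

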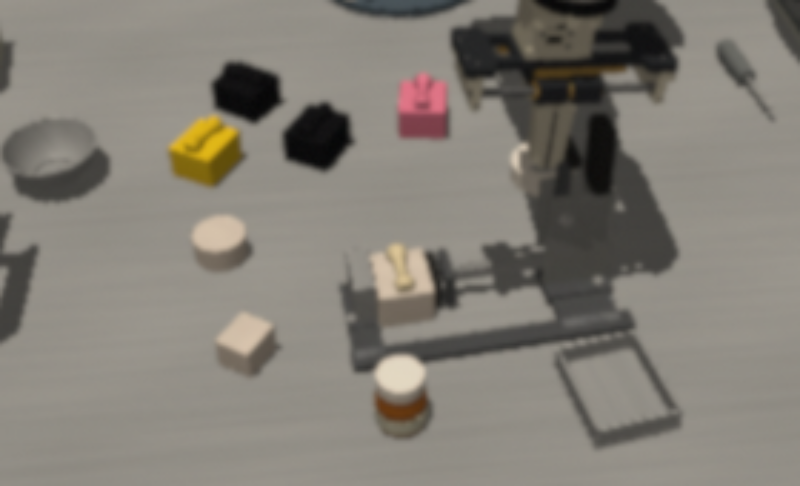

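The block is clamped squarely, the trigger is held, the bystanders haven't moved, and the push is steady at about 14 N. Handing in.

```bash
python3 -c "
from workcell import bot
print(bot.sign_off())"
```

```text
the job is handed in; nothing more can be done
None
```

The block is clamped against the anvil with the springs about half compressed, and I handed the job in while still holding the trigger. The report gave no verdict.

**What I did:** I gripped the white block with the bone, squared it, and slid it along the table to the middle of the mouth. Then I let go and worked only the trigger bar: two full pulls, one short pull, and a last partial pull that I kept holding. The clock stood at about 20.4 s of the 72 s.

**Last checks:**
- **Springs:** about 9.5–10 mm compressed of 20, from the wrist camera. Expect an error of a millimetre or two.
- **Block:** its front stopped moving against the anvil while the springs kept compressing. It was centred on the pad to within a pixel or two and square to it at the last straight-on looks, before the final pull.
- **Trigger:** held steady at about 16 mm of its 29 mm travel, with about 14 N on the bar.
- **Other things on the table:** the seven bystanders were within 7 mm of where they were first found, which is about the accuracy of the networks. The coloured look-alikes look undisturbed in the picture.

**What disagreed or went less well:**
- **Spring gap:** the visible free gap looked like only about 14.5 mm, which doesn't fit the stated 20 mm of spring travel. I aimed for half of the stated 20 mm.
- **Force at the stop:** the two full pulls reached about 54 N and 42 N at the trigger's end stop. That was the fingers on the trigger bar, and the wrist stayed under its limit.
- **Tool tilt:** the tool gradually tilted to about 5° while pushing.

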